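Weigh out the tin from behind the canisters

ROBOT

A 6-joint arm with a two-finger parallel gripper is mounted at the origin on the work surface. World frame = base frame: x ahead of the robot, y to its left, z up, the work surface at z = 0. Lengths are in m, angles in rad, forces in N, time in s.
With the tool pointing down it reaches from about 0.35 to 0.85 m from the base axis. Payload 8.1 kg.
Tool frame: the origin (TCP) lies where the fingers leave the gripper's body, on its centre line; the fingertips stand finger_overhang ahead of it and the grasp point (between the pads) lies 54 mm ahead of it (finger_overhang is the distance from the TCP to the fingertips, in m); z points along the fingers, y is the direction in which the jaws open and shut (so a half turn about z gives the same grasp; the last joint's range is limited). The gripper opens to 85 mm and grips with 20 to 120 N. Pads are 22 mm wide; open, the fingers measure 114 mm over their backs; the gripper's body (76 mm by 85 mm) begins 54 mm behind the grasp point. The pads swing forward as they close: fully open they stand 13 mm farther back than shut.
Start: joints at [1.258, 0.13, 1.488, -0, 1.523, -0.085], TCP at [0.135, 0.585, 0.304] pointing down, gripper open.
Joint ranges: [-2.96, 2.96], [-0.89, 2.26], [0.02, 2.5], [-1.34, 4.48], [0, 2.73], [-2.66, 2.66]. Speed limits (rad/s): [2.39, 2.39, 2.79, 3.14, 3.14, 3.14].

INTERFACE

Orientations are given as a unit quaternion [x, y, z, w].
In Python, from rig import * gives the robot as it stands. The module is installed in compiled form; this text tells all that it offers. Calls block until the motion is done:
- move_pose(position, orientation): joint-space move of the TCP to a pose.
- movel(position, feed=0.15, orientation=None, until_force=None): straight line of the TCP; orientation=None keeps the orientation; feed is the mean speed in m/s. With until_force (N) it stops when the force on the tool has changed by that much, and returns True; else False.
- goto_joints(angles): joint-space move.
- open_jaws() and gripper_close(newtons=None): open the fingers fully, or close them until they stop; newtons is the grip in N (None keeps the last).
- pause(seconds).
- ik(position, orientation): joint angles nearest the present ones, or None.
- get_obs(): the state.
- camera(name): name is "scene" or "top" or "wrist"; returns a dict with "image" (420x560x3 uint8, red, green, blue), "fovy" (degrees; the focal length in pixels is half the picture's height over the tangent of half this angle, whatever the lens; pixels are square), "cx", "cy" (the principal point, pixels), "rvec" (rotation vector, rad) and "tvec" (3), from world to camera coordinates, as OpenCV has them. Camera axes: x right, y down, z forward; pixel columns grow to the right and rows downward; lengths in m; the calibration is good to about 2 mm. A picture is of the moment at which its call begins. There is no depth.
A pose or a line that the arm cannot do raises Unreachable and nothing moves.
- sign_off(): hands the job in, once; it reports no verdict.
The state is a dict: "time_s": time; "joint_pos": joint angles; "joint_velocities": joint speeds; "joint_efforts": joint torques, N m; "ee_pos": TCP position; "ee_rot": TCP orientation; "force": force on the tool from outside, world axes, zero at the start; "ft_torque": the same for the moment, N m; "width": finger opening in m.
Only numpy, scipy, OpenCV 4.12 (cv2) and the standard library are available. Lean on these libraries where they do the work, as an engineer would, in place of code of your own. Each camera call takes 0.05 s, during which the arm holds its last target.

TASK

The yellow-lidded tin in the tray is boxed in by three canisters: first move all three canisters onto the white cutting board, leaving the tin in the tray, and only then lift the tin out and stand it in the middle of the scale's pan. After that put each canister back in the middle of the mat of its own colour. Set everything down upright, without dropping anything, and let go of it.

Things in the scene. Friction and masses are not known exactly. Their poses are not given: they have to be found in the camera images.
- red_canister: red canister, loose, 0.2 to 0.45 kg, lid fixed on. Body 58 mm in diameter, red lid 59 mm, lid top 104 mm above the underside; on it an upright round wooden knob, 24 mm in diameter, from 104 to 136 mm above the underside: lift by this. Origin: centre of the underside, z up. At the start it stands on the red mat, one of three canisters (front, left, right) about 17 mm from the tin.
- blue_canister: blue canister, loose, 0.2 to 0.45 kg, lid fixed on. Body 58 mm in diameter, blue lid 59 mm, lid top 104 mm above the underside; on it an upright round wooden knob, 24 mm in diameter, from 104 to 136 mm above the underside: lift by this. Origin: centre of the underside, z up. At the start it stands on the blue mat, one of three canisters (front, left, right) about 17 mm from the tin.
- green_canister: green canister, loose, 0.2 to 0.45 kg, lid fixed on. Body 58 mm in diameter, green lid 59 mm, lid top 104 mm above the underside; on it an upright round wooden knob, 24 mm in diameter, from 104 to 136 mm above the underside: lift by this. Origin: centre of the underside, z up. At the start it stands on the green mat, one of three canisters (front, left, right) about 17 mm from the tin.
- tin: low round spice tin of bare steel with a yellow lid, loose, about 0.15 kg, 50 mm in diameter and 50 mm high. Origin: centre of its underside, z up. It starts on the floor of the tray, among the three canisters, with the tray's far wall behind it (inner face about 75 mm from the tin's centre).
- red_mat: fixed round red mat, 84 mm in diameter, 2 mm thick, its rim showing round the red canister whose home it is. Origin: centre of its underside; a canister on it has its origin 2 mm higher. It lies on the floor (8 mm above the bench) of a fixed brown wooden tray, 225 by 246 mm, walls 18 mm high, their inner faces at least 40 mm from the mat's centre.
- blue_mat: fixed round blue mat, 84 mm in diameter, 2 mm thick, its rim showing round the blue canister whose home it is. Origin: centre of its underside; a canister on it has its origin 2 mm higher. It lies on the floor (8 mm above the bench) of a fixed brown wooden tray, 225 by 246 mm, walls 18 mm high, their inner faces at least 40 mm from the mat's centre.
- green_mat: fixed round green mat, 84 mm in diameter, 2 mm thick, its rim showing round the green canister whose home it is. Origin: centre of its underside; a canister on it has its origin 2 mm higher. It lies on the floor (8 mm above the bench) of a fixed brown wooden tray, 225 by 246 mm, walls 18 mm high, their inner faces at least 40 mm from the mat's centre.
- board: white plastic cutting board, fixed flat on the bench left or right of the tray, empty: 280 mm along its x axis, 170 mm along its y axis, 15 mm thick. Origin: centre of its underside, top 15 mm higher. It is the side area: the three canisters fit in a row along its x axis.
- pan (a point): centre of the top face of the kitchen scale's round steel pan, 132 mm in diameter, 40 mm above the bench; the fixed white scale (190 by 160 mm, dark display on the side towards the robot) stands on the other side of the tray from the board. z up.
Mind the look-alikes: they are no part of the job. Of the things like the part that bears pan, leave any that is blue or pink; of the rest the larger one is meant.

How it is judged:
On the way, in this order (a step that is already met when the one before it is completed fails the run):
1. all three canisters stand released on the cutting board while the tin is still in its place in the tray (x of red_canister in the frame of board between -0.125 and 0.125 m and y of red_canister in the frame of board between -0.07 and 0.07 m and z of red_canister in the frame of board between 0.01 and 0.02 m and contact force between the fingers and red_canister below 0.1 N and linear speed of each of red_canister, blue_canister, green_canister below 0.03 m/s and angle between each of red_canister, blue_canister, green_canister's own z axis and vertical below 0.1 rad and x of blue_canister in the frame of board between -0.125 and 0.125 m and y of blue_canister in the frame of board between -0.07 and 0.07 m and z of blue_canister in the frame of board between 0.01 and 0.02 m and contact force between the fingers and blue_canister below 0.1 N and x of green_canister in the frame of board between -0.125 and 0.125 m and y of green_canister in the frame of board between -0.07 and 0.07 m and z of green_canister in the frame of board between 0.01 and 0.02 m and contact force between the fingers and green_canister below 0.1 N and distance of tin from where it was at the start of the episode below 0.04 m), for 0.2 s.
2. the tin stands released in the middle of the scale's pan while all three canisters are still on the board (horizontal distance between tin and pan below 0.015 m and z of tin in the frame of pan between -0.004 and 0.005 m and contact force between the fingers and tin below 0.1 N and linear speed of each of tin, red_canister, blue_canister, green_canister below 0.03 m/s and angle between each of tin, red_canister, blue_canister, green_canister's own z axis and vertical below 0.1 rad and x of red_canister in the frame of board between -0.125 and 0.125 m and y of red_canister in the frame of board between -0.07 and 0.07 m and z of red_canister in the frame of board between 0.01 and 0.02 m and contact force between the fingers and red_canister below 0.1 N and x of blue_canister in the frame of board between -0.125 and 0.125 m and y of blue_canister in the frame of board between -0.07 and 0.07 m and z of blue_canister in the frame of board between 0.01 and 0.02 m and contact force between the fingers and blue_canister below 0.1 N and x of green_canister in the frame of board between -0.125 and 0.125 m and y of green_canister in the frame of board between -0.07 and 0.07 m and z of green_canister in the frame of board between 0.01 and 0.02 m and contact force between the fingers and green_canister below 0.1 N), for 0.2 s.
At the end, for the whole second after the job is handed in: The tin stands upright on the scale's pan within 15 mm of its centre, and each canister stands upright on the mat of its own colour within 12 mm of its centre, all released and at rest (horizontal distance between tin and pan below 0.015 m and z of tin in the frame of pan between -0.004 and 0.005 m and contact force between the fingers and tin below 0.1 N and linear speed of each of tin, red_canister, blue_canister, green_canister below 0.03 m/s and angle between each of tin, red_canister, blue_canister, green_canister's own z axis and vertical below 0.1 rad and horizontal distance between red_canister and red_mat below 0.012 m and z of red_canister in the frame of red_mat between -0.002 and 0.006 m and contact force between the fingers and red_canister below 0.1 N and horizontal distance between blue_canister and blue_mat below 0.012 m and z of blue_canister in the frame of blue_mat between -0.002 and 0.006 m and contact force between the fingers and blue_canister below 0.1 N and horizontal distance between green_canister and green_mat below 0.012 m and z of green_canister in the frame of green_mat between -0.002 and 0.006 m and contact force between the fingers and green_canister below 0.1 N); the robot touches nothing.
It fails at once if the red canister is let go more than about 2 cm above where it could stand (height (world z) of red_canister above 0.037 m and contact force between the fingers and red_canister below 0.01 N).
It fails at once if the blue canister is let go more than about 2 cm above where it could stand (height (world z) of blue_canister above 0.037 m and contact force between the fingers and blue_canister below 0.01 N).
It fails at once if the green canister is let go more than about 2 cm above where it could stand (height (world z) of green_canister above 0.037 m and contact force between the fingers and green_canister below 0.01 N).
It fails at once if the tin is let go more than about 2 cm above where it could stand (height (world z) of tin above 0.062 m and contact force between the fingers and tin below 0.01 N).
It fails at once if a canister or the tin tips over (angle between any of red_canister, blue_canister, green_canister, tin's own z axis and vertical above 0.7 rad).
It also fails if it takes over 141 s, if anything falls off the work surface, if the arm or the gripper's body presses on something with over 40 N, if the wrist force passes 120 N, or if a joint passes its speed limit or range.

## Working session

There is one attempt and no reset: what is moved stays moved. The work goes in short steps, each a Python script; the robot and the scene stay as the last script left them, time stands still between calls to the robot, and variables do not carry over. Pictures are saved under pics/ and viewed, and the job is handed in when it is done.

```bash
mkdir -p pics
python3 - <<'E'
from rig import *
import cv2
for n in ["scene","top","wrist"]:
    c=camera(n); cv2.imwrite(f"pics/{n}0.png",c["image"][:,:,::-1]); print(n,c["fovy"],c["cx"],c["cy"],c["rvec"],c["tvec"])
o=get_obs(); print(o)
E
```

```text
scene 46.11128819597846 278.87760913488256 214.42964123098648 [ 1.87193314  1.5765507  -0.67669647] [ 0.01000896 -0.29153924  1.74317351]
top 43.62910072868536 285.47261931117833 206.49997595954477 [ 2.16023104 -2.14451753  0.12338754] [-0.08657578  0.47919376  1.22305189]
wrist 71.03317451749975 270.1864478180976 209.95444417635795 [-2.26018312 -1.7932771  -0.2790998 ] [-0.59859045 -0.03726058  0.37968258]
{'time_s': 0.15, 'joint_pos': array([ 1.25760256e+00,  1.31041496e-01,  1.48901690e+00, -3.66694771e-05,
        1.52298951e+00, -8.54056966e-02]), 'joint_velocities': array([-0.00116235, -0.00103813, -0.00187622, -0.00079666,  0.00161632,
       -0.0018722 ]), 'joint_efforts': array([ 3.98747625e-04, -5.70055068e+01, -5.01161242e+01, -2.87783532e-04,
        9.60992882e-03, -4.77456240e-05]), 'ee_pos': array([0.13538951, 0.58420488, 0.30305989]), 'ee_rot': array([ 1.13647042e-01,  9.93520921e-01, -7.16853337e-04, -1.26107851e-04]), 'force': array([-0.035833  ,  0.45806899,  0.14412599]), 'ft_torque': array([ 0.02529047, -0.04687664, -0.0147169 ]), 'width': 0.08494033190848414}
```

View pics/top0.png

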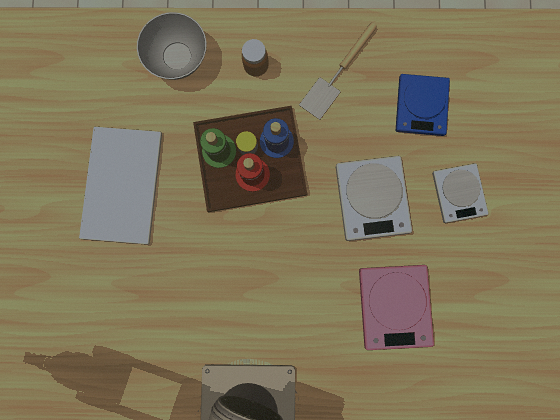

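View pics/scene0.png

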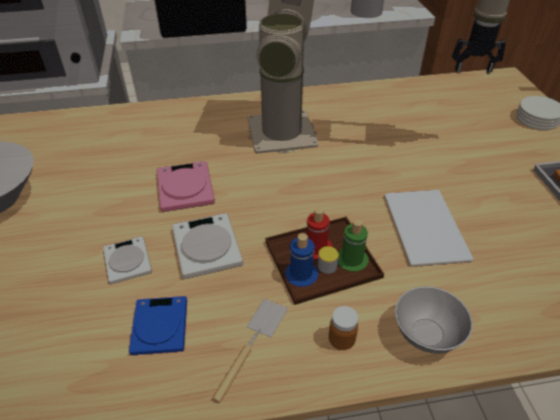

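View pics/wrist0.png

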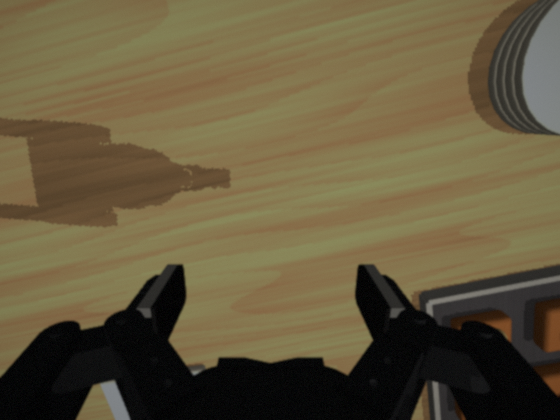

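The arm is clear of the work area in the top view. The tray is at about (250,158), the board at (120,185), and the larger non-blue, non-pink scale at (375,195). I'll enlarge crops next.

Run:
```python
import cv2
i=cv2.imread("pics/top0.png")
cv2.imwrite("pics/a.png",cv2.resize(i[100:220,188:318],None,fx=5,fy=5,interpolation=cv2.INTER_CUBIC)[:600])
cv2.imwrite("pics/b.png",cv2.resize(i[145:250,325:425],None,fx=5,fy=5,interpolation=cv2.INTER_CUBIC))
cv2.imwrite("pics/c.png",cv2.resize(i[120:250,70:170],None,fx=4.5,fy=4.5,interpolation=cv2.INTER_CUBIC))
```

```text
(no output)
```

View pics/a.png

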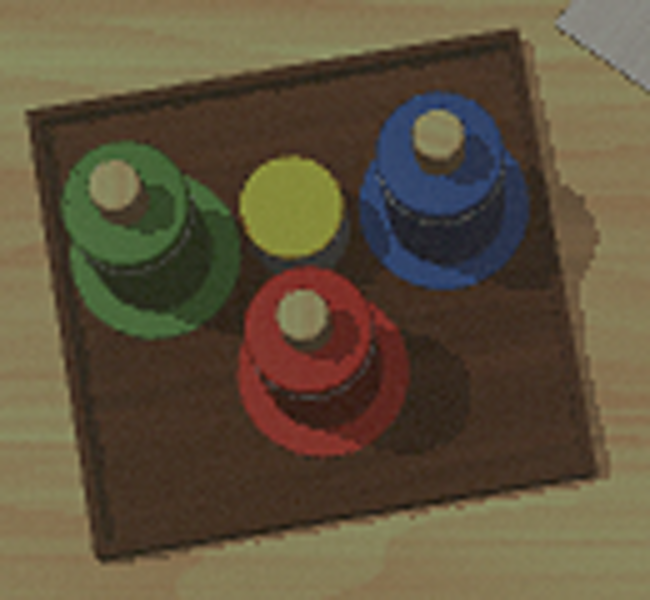

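View pics/b.png

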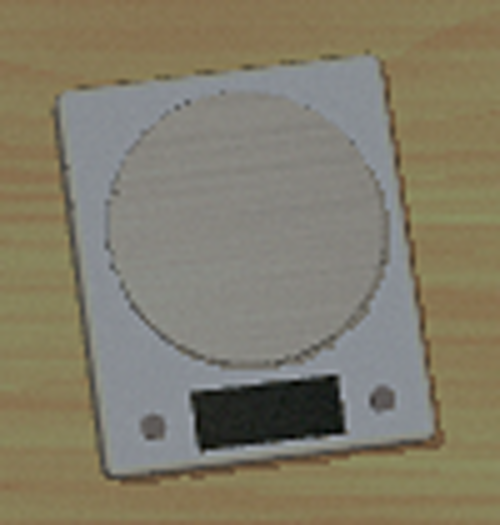

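View pics/c.png

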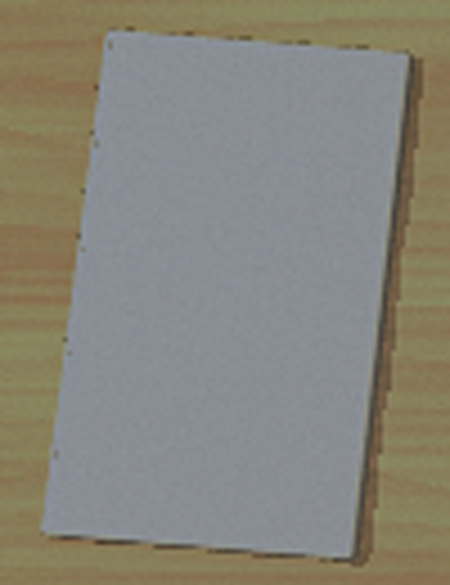

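```bash
cat > h.py <<'E'
from rig import *
import numpy as np, cv2
from scipy.spatial.transform import Rotation as R
def cal(c):
    f=210/np.tan(np.radians(c["fovy"])/2)
    return np.array([[f,0,c["cx"]],[0,f,c["cy"]],[0,0,1]]), cv2.Rodrigues(np.array(c["rvec"],float))[0], np.array(c["tvec"],float)
def pix2w(c,u,v,z):
    K,Rm,t=cal(c); d=Rm.T@np.linalg.solve(K,[u,v,1]); o=-Rm.T@t
    return (o+d*(z-o[2])/d[2])
def proj(c,p):
    K,Rm,t=cal(c); q=K@(Rm@np.asarray(p)+t); return q[:2]/q[2]
def down(phi): # jaw (y) axis direction angle phi in world xy, tool z down
    y=np.array([np.cos(phi),np.sin(phi),0]); z=np.array([0,0,-1.]); x=np.cross(y,z)
    return R.from_matrix(np.stack([x,y,z],1)).as_quat()
def save(n,fn):
    c=camera(n); cv2.imwrite("pics/"+fn,c["image"][:,:,::-1]); return c
E
python3 - <<'E'
from h import *
c=camera("top")
def P(u,v,z,s,x0,y0,name):
    p=pix2w(c,x0+(u+.5)/s-.5,y0+(v+.5)/s-.5,z); print(name,p.round(4)); return p
A=(5,188,100)
for n,m,l,k in [("green",(155,255),(124,204),(115,186)),("red",(324,371),(309,328),(303,315)),("blue",(444,206),(442,153),(438,134))]:
    P(*m,.010,*A,n+" mat");P(*l,.114,*A,n+" lid");P(*k,.146,*A,n+" knob")
P(291,206,.058,*A,"tin")
for q in [(27,112),(519,31),(607,478),(98,562)]: P(*q,.018,*A,"traycorner")
P(248,230,.04,5,325,145,"pan")
for q in [(107,31),(409,53),(352,557),(43,534)]: P(*q,.015,4.5,70,120,"board")
K,Rm,t=cal(c); print(-Rm.T@t)
E
```

```text
green mat [0.6198 0.0828 0.01  ]
green lid [0.6189 0.0826 0.114 ]
green knob [0.6189 0.0819 0.146 ]
red mat [ 0.5623 -0.0014  0.01  ]
red lid [ 0.5623 -0.0021  0.114 ]
red knob [ 0.5615 -0.002   0.146 ]
blue mat [ 0.6452 -0.0592  0.01  ]
blue lid [ 0.6434 -0.0611  0.114 ]
blue knob [ 0.6432 -0.0602  0.146 ]
tin [0.6326 0.0119 0.058 ]
traycorner [0.6895 0.1465 0.018 ]
traycorner [ 0.7319 -0.0956  0.018 ]
traycorner [ 0.5091 -0.1396  0.018 ]
traycorner [0.4666 0.1056 0.018 ]
pan [ 0.5179 -0.2934  0.04  ]
board [0.6777 0.3933 0.015 ]
board [0.6662 0.2266 0.015 ]
board [0.3902 0.2467 0.015 ]
board [0.4012 0.4129 0.015 ]
[ 0.32425731 -0.0962012   1.27223445]
```

```bash
cat >> h.py <<'E'
Q=down(np.pi/2)
CAN={"green":(.6192,.0825),"red":(.562,-.0018),"blue":(.644,-.0602)}
MAT=CAN
TIN=(.6326,.0119); PAN=(.5179,-.2934)
bc=np.array([.534,.320]); bx=np.array([.9974,-.0721])
SLOT={"green":bc+.085*bx,"red":bc-.085*bx,"blue":bc}
HI=.335
def L(xy,z,feed=.3,uf=None):
    return movel([xy[0],xy[1],z],feed=feed,orientation=Q,until_force=uf)
def pick(xy,z0,g,lift,n=50,appr=.06):
    zt=z0+g+.054
    L(xy,zt+appr); r=L(xy,zt,feed=.1,uf=8); print("pick hit",r,"z",get_obs()["ee_pos"].round(4))
    gripper_close(n); o=get_obs(); print("width",o["width"])
    L(xy,zt+.01,feed=.05); L(xy,lift)
    o=get_obs(); print("lifted width",o["width"],"F",o["force"].round(2))
def place(xy,z0,g,lift):
    zt=z0+g+.054
    L(xy,lift); L(xy,zt+.025,feed=.25); L(xy,zt+.004,feed=.08)
    r=L(xy,zt-.002,feed=.015,uf=4); print("place contact",r,"dz",get_obs()["ee_pos"][2]-zt)
    open_jaws(); pause(.1); L(xy,zt+.07,feed=.2); L(xy,lift); print("t",get_obs()["time_s"])
E
python3 - <<'E'
from h import *
for p in list(CAN.values())+list(SLOT.values())+[PAN,TIN]:
    for z in (.12,HI): print(p,z,ik([p[0],p[1],z],Q))
L(CAN["green"],HI-.02)
save("wrist","w1.png"); print(get_obs()["time_s"])
E
```

```text
(0.6192, 0.0825) 0.12 [ 5.04012384e-02  3.49496011e-01  1.58147445e+00 -4.44089210e-16
  1.21062219e+00 -1.52039509e+00]
(0.6192, 0.0825) 0.335 [ 5.04012384e-02  1.86226941e-01  1.37015723e+00 -4.44089210e-16
  1.58520848e+00 -1.52039509e+00]
(0.562, -0.0018) 0.12 [-9.44320656e-02  1.95172175e-01  1.76689748e+00 -4.44089210e-16
  1.17952300e+00 -1.66522839e+00]
(0.562, -0.0018) 0.335 [-9.44320656e-02  1.64857132e-02  1.55132925e+00 -4.44089210e-16
  1.57377769e+00 -1.66522839e+00]
(0.644, -0.0602) 0.12 [-1.72448313e-01  4.03522711e-01  1.51272747e+00 -4.44089210e-16
  1.22534248e+00 -1.74324464e+00]
(0.644, -0.0602) 0.335 [-1.72448313e-01  2.46614475e-01  1.30113867e+00 -4.44089210e-16
  1.59383950e+00 -1.74324464e+00]
[0.618779  0.3138715] 0.12 [ 3.95565219e-01  5.19365411e-01  1.35915983e+00 -4.44089210e-16
  1.26306741e+00 -1.17523111e+00]
[0.618779  0.3138715] 0.335 [ 3.95565219e-01  3.77820769e-01  1.14316108e+00 -4.44089210e-16
  1.62061080e+00 -1.17523111e+00]
[0.449221  0.3261285] 0.12 [ 5.35591266e-01  1.77911326e-01  1.78658075e+00 -4.44089210e-16
  1.17710058e+00 -1.035205
[... 165 characters left out ...]
0e-01  3.44292969e-01  1.58799380e+00 -4.44089210e-16
  1.20930588e+00 -1.11326451e+00]
[0.534 0.32 ] 0.335 [ 4.57531820e-01  1.80436976e-01  1.37665019e+00 -4.44089210e-16
  1.58450549e+00 -1.11326451e+00]
(0.5179, -0.2934) 0.12 [-6.01559910e-01  2.77474907e-01  1.67008411e+00 -4.44089210e-16
  1.19403364e+00 -2.17235624e+00]
(0.5179, -0.2934) 0.335 [-6.01559910e-01  1.06486428e-01  1.45764318e+00 -4.44089210e-16
  1.57746304e+00 -2.17235624e+00]
(0.6326, 0.0119) 0.12 [-6.22010449e-02  3.69113969e-01  1.55673184e+00 -4.44089210e-16
  1.21574684e+00 -1.63299737e+00]
(0.6326, 0.0119) 0.335 [-6.22010449e-02  2.08098354e-01  1.34543303e+00 -4.44089210e-16
  1.58806127e+00 -1.63299737e+00]
2.725
```

View pics/w1.png

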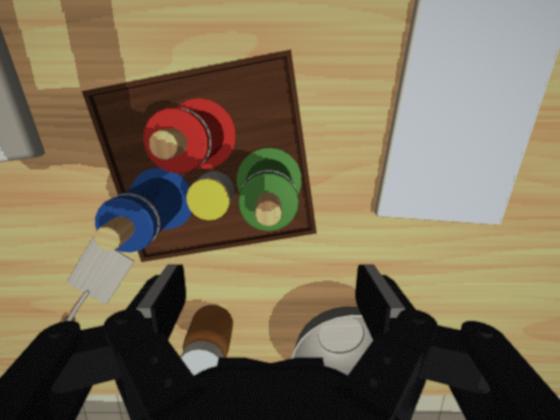

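The wrist view shows the green knob at (268,209) and the tin lid at (208,199). I'll cross-check both against the top-camera positions.

Run:
```python
from h import *
c=camera("wrist")
print(pix2w(c,268,209,.146),pix2w(c,164,144,.146),pix2w(c,114,234,.146),pix2w(c,208,199,.058))
print(proj(c,[.6192,.0825,.146]),get_obs()["ee_pos"])
```

```text
[0.61510054 0.08108154 0.146     ] [ 0.56085665 -0.00136415  0.146     ] [ 0.63788965 -0.0535938   0.146     ] [0.63084988 0.01139906 0.058     ]
[269.67302529 213.56861129] [0.6188579  0.08321679 0.31514962]
```

The two cameras agree to a few mm. First pick: green canister to the far slot on the board.

Run:
```python
from h import *
pick(CAN["green"],.010,.125,HI)
place(SLOT["green"],.015,.125,HI)
save("top","t1.png")
```

```text
pick hit False z [0.6196 0.0825 0.1897]
width 0.02258202590149161
lifted width 0.02286441585971849 F [ 0.19 -0.2  -4.64]
place contact True dz 0.00035779135604266377
t 9.3667
```

View pics/t1.png

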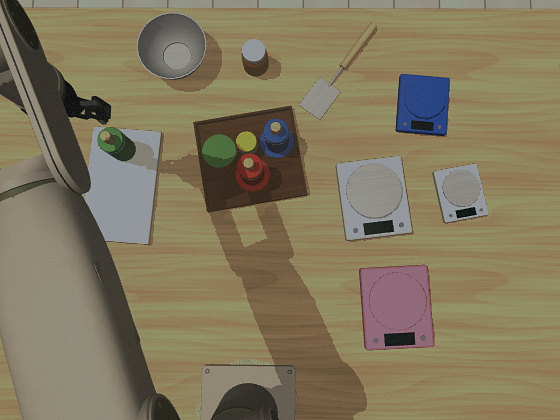

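Green stands upright on the board (about 112,142) and its bare mat shows at (219,151). Next red, then blue.

Run:
```python
from h import *
pick(CAN["red"],.010,.125,HI)
place(SLOT["red"],.015,.125,HI)
pick(CAN["blue"],.010,.125,HI)
place(SLOT["blue"],.015,.125,HI)
L(PAN,HI)
pause(.2)
c=save("top","t2.png")
i=c["image"][:,:,::-1]
cv2.imwrite("pics/a2.png",cv2.resize(i[100:220,188:318],None,fx=5,fy=5,interpolation=cv2.INTER_CUBIC))
cv2.imwrite("pics/c2.png",cv2.resize(i[120:250,70:170],None,fx=4.5,fy=4.5,interpolation=cv2.INTER_CUBIC))
```

```text
pick hit False z [ 0.5623 -0.0017  0.1895]
width 0.022750237903150394
lifted width 0.022691813317871228 F [-0.04  0.49 -4.21]
place contact True dz 0.0003812393775671219
t 17.2833
pick hit False z [ 0.6442 -0.0602  0.1894]
width 0.022248296597822924
lifted width 0.02253423944807478 F [-0.03  0.56 -5.6 ]
place contact True dz 0.0003917404611127051
t 25.6667
```

View pics/a2.png

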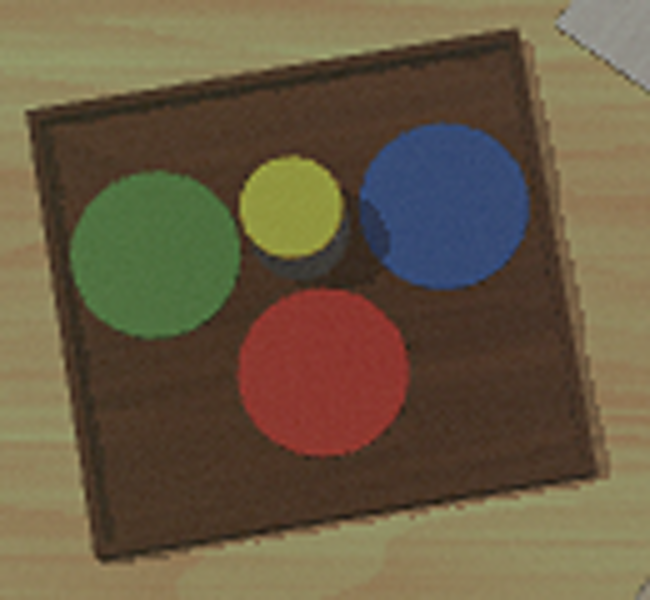

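View pics/c2.png

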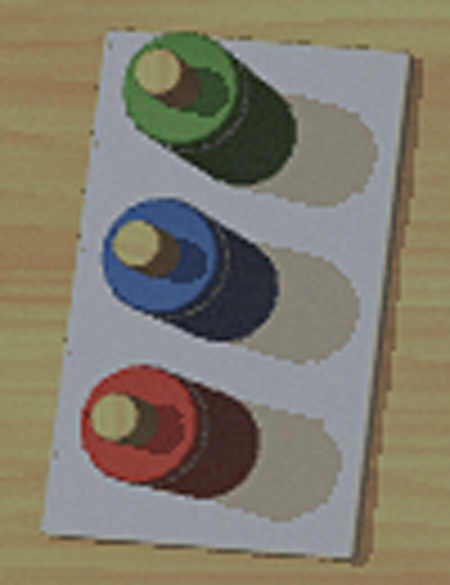

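All three canisters stand on the board, knobs at crop positions (159,71), (139,243) and (115,417). The mats are fully visible where I measured them, and the tin hasn't moved. Tin next.

Run:
```python
from h import *
c=camera("top")
for n,k in [("green",(159,71)),("blue",(139,243)),("red",(115,417))]:
    print(n,pix2w(c,70+(k[0]+.5)/4.5-.5,120+(k[1]+.5)/4.5-.5,.151)[:2].round(4),SLOT[n].round(4))
pick(TIN,.008,.030,.25,n=30,appr=.08)
place(PAN,.040,.030,.25)
L((.45,0.05),HI)
pause(.2)
c=save("top","t3.png"); i=c["image"][:,:,::-1]
cv2.imwrite("pics/b3.png",cv2.resize(i[145:250,325:425],None,fx=5,fy=5,interpolation=cv2.INTER_CUBIC))
```

```text
green [0.6195 0.3138] [0.6188 0.3139]
blue [0.5341 0.3192] [0.534 0.32 ]
red [0.4493 0.3263] [0.4492 0.3261]
pick hit False z [0.6332 0.0119 0.0928]
width 0.04944715509650194
lifted width 0.04952102949716272 F [-0.34  0.66 -2.04]
place contact True dz 0.0009464058810852993
t 35.8
```

View pics/b3.png

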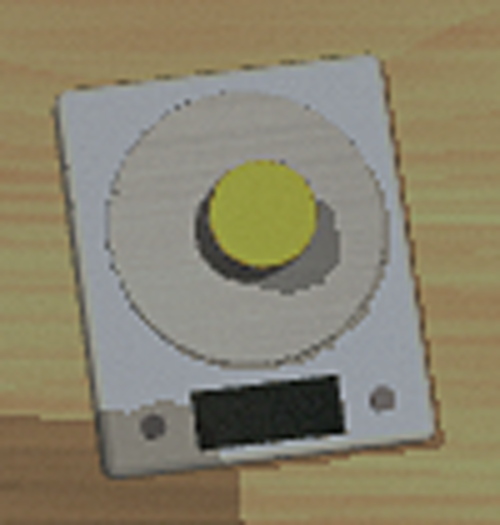

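View pics/t3.png

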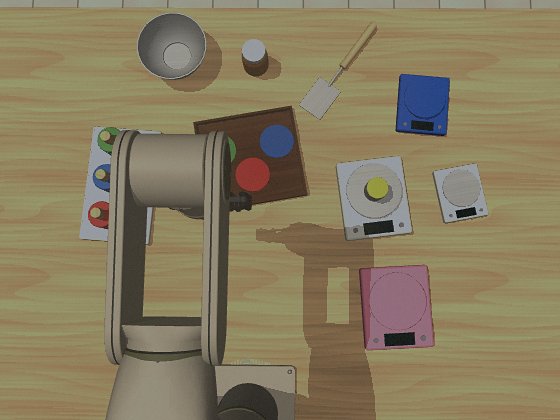

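The tin is upright on the pan, lid centre at crop (263,213). I'll check its offset, then return the canisters.

Run:
```python
from h import *
c=camera("top")
t=pix2w(c,325+263.5/5-.5,145+213.5/5-.5,.090)[:2]; print("tin",t,t-PAN)
if np.hypot(*(t-PAN))>.008: raise SystemExit
for n in ("blue","red","green"):
    pick(SLOT[n],.015,.125,HI); place(MAT[n],.010,.125,HI)
L((.45,.30),HI); pause(.2)
c=save("top","t4.png"); i=c["image"][:,:,::-1]
cv2.imwrite("pics/a4.png",cv2.resize(i[100:220,188:318],None,fx=5,fy=5,interpolation=cv2.INTER_CUBIC))
save("scene","s4.png")
```

```text
tin [ 0.51793895 -0.29230008] [3.89548821e-05 1.09992184e-03]
pick hit False z [0.5343 0.32   0.1945]
width 0.022297009757351525
lifted width 0.022502478212248597 F [-0.13 -0.45 -4.52]
place contact True dz 0.00039747514687954455
t 45.3667
pick hit False z [0.4495 0.3262 0.1945]
width 0.02240923095019318
lifted width 0.022840438809184183 F [-0.46  0.06 -4.14]
place contact True dz 0.00042252946369164546
t 53.6083
pick hit False z [0.619  0.3139 0.1944]
width 0.022671580280401334
lifted width 0.022468328192903897 F [-0.64 -0.37 -4.5 ]
place contact True dz 0.0004209118769001874
t 61.1
```

View pics/a4.png

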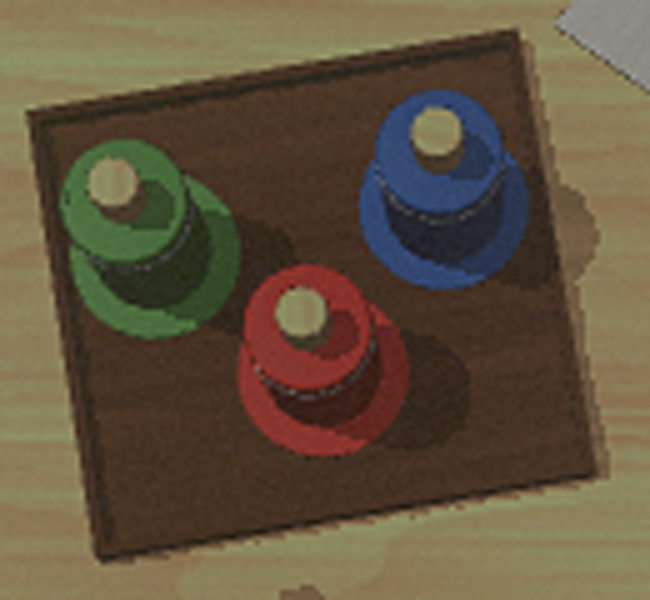

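View pics/s4.png

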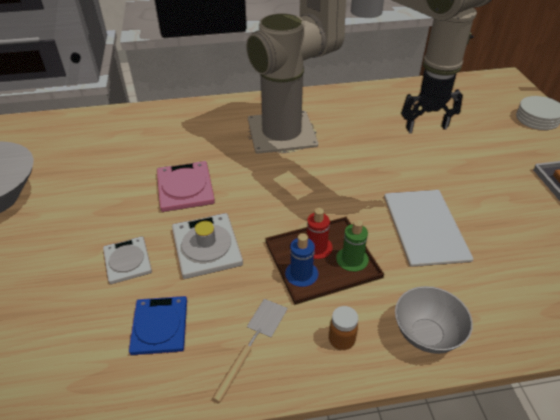

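All three canisters stand upright on their own mats. Their knobs are at crop (113,183), (301,313) and (436,131), within about 1.5 mm of where they started. The tin is on the pan of the larger white scale, and the arm is clear.

Run:
```python
from rig import *
print(sign_off(), get_obs()["time_s"])
```

```text
the job is handed in; nothing more can be done
the job is handed in; nothing more can be done
```

The job is done and handed in after about 62 s of robot time. I moved green, red and blue onto the board, stood the tin on the pan of the larger white scale, then put each canister back on the mat of its own colour.

- **Tin:** the last measured offset was about 1 mm from the pan's centre. I took that just after placing it and did not measure it again at the end, but the final scene picture still shows it standing on the pan.
- **Canisters:** the final top view shows all three upright, with their knobs within about 1.5 mm of where they started. Before moving anything, the knob and mat centres agreed to about 2 mm.
- **Placings and grasps:** every placing made contact within 1 mm of the expected height, and no grasp slipped.
- **Disagreement:** early on, the wrist camera put the blue knob about 8 mm, and the green one about 4 mm, from the top camera's positions. I took this as rough eye-reading in the wrist picture and used the top camera's values. The grasps and placings that followed agreed with them.

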